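Unlock the thickness probe and hold it square on the round reference shim

TASK

Slide the transport lock of the probe holder fully open to its end stop, lift the thickness probe out of the holder, and press its spring tip lightly on the small ring marked in the middle of the round shim on the sloping plate, with the probe square to the slope and the spring tip pushed about half-way in. Finish while still holding the probe there like that, with the lock left open; leave the things lying round the work where they are.

Things in the scene. Friction and masses are not known exactly. Their poses are not given: they have to be found in the camera images.
- lock (a joint): transport lock: a flat steel fork with an upright black grip on its back, sliding on top of the holder. 0 = fork fully over the probe's collar (locked), 0.035 = at its end stop (open), in m; starts at 0 to 0.006. Friction about 2 N, it stays where it is left. The fork keeps the probe from being lifted until it is open
- lock_grip (a point): the lock's upright black grip: a block 20 mm (x) by 14 mm (y) and 34 mm tall, this point on its axis 13 mm below its top (86 mm above the worktop); its top is 99 mm above the worktop. Axes as the holder's: the lock opens along -y of this frame, away from the probe; it starts 54 to 60 mm from the probe's axis
- holder: fixed grey probe holder with aluminium slide bed, 64 mm (x) by 156 mm (y) by 50 mm tall without lock (lock bed and strips up to 68 mm), origin on the worktop 3 mm from its middle. The bore (22 mm) in which the probe hangs is at y = +42 mm in this frame; the lock grip is at y = -12 mm (locked) to -47 mm (open)
- probe_grip (a point): loose thickness probe, about 0.15 kg, upright in the holder, tip down; this point is the centre of its black square barrel, 26 x 26 mm, 54 mm long (here 94 mm, its top 121 mm above the worktop, plus a 3 mm stud); grasp it across two flats. z along the axis from tip to barrel, x and y square to the flats. The end of the unpressed tip is 90 mm below this point
- probe: the same probe as a whole, origin on its axis at the lower end of the nose, 74 mm below the barrel centre, z from tip to barrel. Below the barrel: neck 18 mm across, 11 mm long; collar 34 mm across, 6 mm thick; nose 18 mm across, 30 mm long; then the tip. The collar rests on the holder top, so the probe must rise 46 mm straight up to leave the bore
- tip_end (a point): the lowest point of the probe's spring tip: a ball end 10 mm across that stands 16 mm out of the nose when not pressed; it moves with the tip
- tip (a joint): how far the spring tip is pushed into the nose: 0 = out, 0.010 = fully in, in m. Pushing force 2.3 N at 0, 4.5 N half-way, 6.8 N fully in; beyond that it is rigid
- angle_plate: fixed steel angle plate (sine plate), base 120 mm (x) by 150 mm (y), origin on the worktop under its middle. Its upper plate slopes 0.26 rad (15 degrees), rising towards +x of this frame, top surface from about 36 mm to 64 mm above the worktop. Two shims lie side by side on it, 34 mm to either side of its middle (y)
- round_spot (a point): the place to probe: centre of the upper face of the round shim (brass disc 38 mm across, 2 mm thick, fixed on the slope), marked by a small engraved ring 12 mm across; about 52 mm above the worktop. z of this frame is the outward normal of the slope, x runs uphill
- square_spot (a point): the same point of the square shim (brass, 34 mm square, 2 mm thick), also marked with a ring: not the one to probe
- round_shim: the round shim itself, origin at the centre of its underside, z along the normal of the slope
- square_shim: the square shim itself, origin at the centre of its underside
- bearing: bystander: ball bearing lying flat, 47 mm across, 14 mm tall, origin under its centre
- bushing: bystander: short turned bushing, 40 mm across, 26 mm tall, origin under its centre
- coupler: bystander: air coupler lying, 25 x 72 x 24 mm, origin under its centre
Things that resemble listed ones, but are neither listed nor needed, are in the scene too. Leave any pink look-alike of the probe alone.

How it is judged (in metres and radians):
On the way, in this order (a step that is already met when the one before it is completed fails the run):
1. the transport lock is slid open to its end stop (value of joint lock above 0.0325 m), for 0.2 s.
2. the probe is lifted clear of the holder (height (world z) of probe above 0.07 m and contact force between the fingers and probe above 1 N), for 0.2 s.
At the end, for the whole second after the job is handed in: the gripper still holds the probe at rest with its tip within 7 mm of the centre of the round shim, its axis within 0.14 rad (8 degrees) of the slope's normal, the spring tip pushed in by 1.5 to 8.5 mm of its 10 mm, 1.5 to 10 N on the shim, and the lock still within 4 mm of its open stop (value of joint lock above 0.031 m and distance between tip_end and round_spot below 0.007 m and angle between the z axis of probe and the z axis of round_spot, either way round below 0.14 rad and value of joint tip between 0.0015 and 0.0085 m and contact force between probe and round_shim between 1.5 and 10 N and contact force between the fingers and probe above 2 N and linear speed of probe below 0.02 m/s); the arm keeps its last pose, push and grip.
It fails at once if the probe is pressed hard (over 20 N) on a shim or the plate (contact force between probe and round_shim above 20 N or contact force between probe and square_shim above 20 N or contact force between probe and angle_plate above 20 N).
It fails at once if a bystander (bearing, bushing, coupler) is moved more than 3 cm (distance of any of bearing, bushing, coupler from where it was at the start of the episode above 0.03 m).
It also fails if it takes over 45 s, if anything falls off the work surface, if the arm or the gripper's body presses on something with over 40 N, if the wrist force passes 120 N, or if a joint passes its speed limit or range.

ROBOT

A 6-joint arm with a two-finger parallel gripper is mounted at the origin on a cart in front of the work surface, level with it; the furniture and walls round the work are solid. World frame = base frame: x ahead of the robot, y to its left, z up, the work surface at z = 0. Lengths are in m, angles in degrees, forces in N, time in s.
With the tool pointing down it reaches from about 0.375 to 0.9 m from the base axis. Payload 3.1 kg.
Tool frame: the origin (TCP) lies between the finger pads; the fingertips stand 11 mm ahead of it and the grasp point (between the pads) lies 8 mm behind it; z points along the fingers, y is the line along which they close (so a half turn about z gives the same grasp; the last joint's range is limited). The gripper opens to 87 mm and grips with 3 to 60 N. Pads are 19 mm wide; open, the fingers measure 117 mm over their backs; the gripper's body (75 mm by 190 mm) begins 51 mm behind the grasp point.
Start: joints at [59.502, 30.224, 82.088, -0, 67.689, -10.227], TCP at [0.216, 0.586, 0.234] pointing down, gripper open.
Joint ranges: [-176.69, 176.69], [-43.24, 126.21], [12.49, 139.97], [-82, 262], [0, 151.66], [-163.58, 163.58]. Speed limits (degrees/s): [159.86, 159.86, 180, 180, 180, 180].

INTERFACE

Orientations are given as a 3x3 rotation matrix whose columns are the frame's x, y, z axes.
In Python, from rig import bot, viewer, workorder, nets gives the robot as it stands. The module is installed in compiled form; this text tells all that it offers.
- The arm moves only by the tool move_arm, never from a script. Its argument "increments" is a list of rows, each a list of 7 numbers: the shift along the tool's x, y, z normalised to -1 to 1, where 1 is 0.3 m, then the turn, a rotation vector about the tool's x, y, z normalised to -1 to 1, where 1 is pi rad, then the opening, from 0 (shut) to 1 (fully open). In form: [[tx, ty, tz, wx, wy, wz, grip], ...]. A call has 1 to 10 rows; each row is the pose to reach, as a shift and turn from the pose commanded when the call began, along the tool's axes at that moment, turning the shorter way round; what a row does not reach only later rows make up. A row lasts 1/12 s, in which the tool goes at most 41.7 mm and 7.16 degrees, less where a joint would pass 70% of its speed; a pose out of reach is approached as far as the arm can. A call with a number of a shift or a turn outside -1 to 1 is refused whole. A call with a gripper value outside its range is refused whole. The fingers move at their own pace and stop on an object; the grip force is fixed at half the most. Time passes only in rows, so rows that repeat a pose let the fingers close. It gives the time, the measured TCP pose, the force, the opening and the grip force at its end, in the units of the state.
- bot.read_state(): the state, without advancing time (a new reading comes with each control period).
- viewer.capture(name): name is "scene" or "top"; returns a dict with "image" (384x512x3 uint8, blue, green, red), "K" (3x3 intrinsics, pixels), "eye" and "orientation" of the camera in the world. Camera axes: x right, y up, looking along -z (the intrinsics and any distortion apply to the point x, -y, -z); pixel columns grow to the right and rows downward; lengths in m; the calibration is good to about 2 mm. A picture is of the moment at which its call begins. There is no depth.
- workorder.hand_in(): hands the job in; it is judged then, once.
Trained networks look in the newest picture that a camera, given by its name, has taken for a name from the list of things; names that differ only in an ending like _2 or _b are one class to them, and where a whole thing is asked for, a point or a joint stands for the part that bears it (a point fixed in the world has none). Each returns a list of dicts, best first, with "conf" (0 to 1); they miss things now and then, are a little off and sometimes report something else, mostly with a low value. They report only what shows in the picture. A call takes as long as a camera call. They do not tell look-alikes from the thing itself.
- nets.find_in(camera, thing): "location" ([column, row] in pixels, amid what is visible of it).
The state is a dict: "time_s": time; "joint_positions": joint angles; "qvel": joint speeds; "tau": joint torques, N m; "position": TCP position; "tcp_rot": TCP orientation; "force": force on the tool from outside, world axes, zero at the start; "moment": the same for the moment, N m; "opening": opening from 0.0 (shut) to 1.0 (fully open); "grasp_force": force on a finger pad.
Only numpy, scipy, OpenCV 4.12 (cv2) and the standard library are available. Lean on these libraries where they do the work, as an engineer would, in place of code of your own. Each camera call takes 0.05 s, during which the arm holds its last target. There are 200 camera calls.

## Working session

There is one attempt and no reset: what is moved stays moved. The work goes in short steps, Python scripts to look and compute and a tool call to move; the robot and the scene stay as the last step left them, time stands still between calls to the robot, and variables do not carry over. Pictures are saved under pics/ and viewed, at most 10 in all, crops included, and the job is handed in when it is done.

Besides the shell and the picture viewer there is one more tool, called after "Request:" by a JSON object that holds its "api" and its "payload". move_arm: Moves the arm, as the interface text tells. Its arguments: {"type":"object","properties":{"increments":{"type":"array"}},"required":["increments"]}

```bash
mkdir -p pics
cat > h.py <<'E'
import numpy as np, cv2
from rig import bot, viewer, workorder, nets
def ray(c,uv):
    K=np.array(c["K"]);R=np.array(c["orientation"])
    p=np.linalg.solve(K,[uv[0],uv[1],1.]); d=R@np.array([p[0],-p[1],-p[2]])
    return np.array(c["eye"]),d/np.linalg.norm(d)
def atz(c,uv,z):
    e,d=ray(c,uv); return e+d*(z-e[2])/d[2]
def proj(c,P):
    K=np.array(c["K"]);R=np.array(c["orientation"]); q=R.T@(np.array(P)-c["eye"])
    p=K@np.array([q[0],-q[1],-q[2]]); return p[:2]/p[2]
def tri(a,b):
    A=np.zeros((3,3));v=np.zeros(3)
    for e,d in (a,b):
        M=np.eye(3)-np.outer(d,d);A+=M;v+=M@e
    x=np.linalg.solve(A,v); return x
E
python3 - <<'E'
from h import *
np.set_printoptions(precision=4,suppress=True)
C={n:viewer.capture(n) for n in("scene","top")}
cv2.imwrite("pics/scene0.png",cv2.resize(C["scene"]["image"],(800,600),interpolation=cv2.INTER_CUBIC));cv2.imwrite("pics/top0.png",cv2.resize(C["top"]["image"],(800,600),interpolation=cv2.INTER_CUBIC))
for n in C: print(n,{k:C[n][k] for k in C[n] if k!="image"})
Z=dict(lock_grip=.086,holder=.03,probe_grip=.094,angle_plate=.05,round_spot=.052,square_spot=.052,bearing=.007,bushing=.013,coupler=.012)
for t,z in Z.items():
    for n in C:
        for r in nets.find_in(n,t)[:3]: print(t,n,np.round(r["location"],1),round(r["conf"],2),atz(C[n],r["location"],z))
print(bot.read_state())
E
```

```text
scene {'K': array([[434.3244,   0.    , 255.5788],
       [  0.    , 434.3244, 191.5842],
       [  0.    ,   0.    ,   1.    ]]), 'eye': array([ 0.0894, -0.0793,  0.7577]), 'orientation': array([[ 0.4666,  0.6907, -0.5524],
       [-0.8844,  0.3542, -0.304 ],
       [-0.0143,  0.6304,  0.7761]])}
top {'K': array([[441.8869,   0.    , 255.2064],
       [  0.    , 441.8869, 199.0383],
       [  0.    ,   0.    ,   1.    ]]), 'eye': array([0.4276, 0.1842, 0.9978]), 'orientation': array([[ 0.0008,  0.9903, -0.1386],
       [-1.    ,  0.0009,  0.0005],
       [ 0.0006,  0.1386,  0.9903]])}
lock_grip scene [329.3 229.4] 0.97 [0.55   0.0198 0.086 ]
lock_grip top [336.4 199.5] 0.76 [0.5544 0.0146 0.086 ]
holder scene [335.9 243.1] 0.96 [0.5641 0.0046 0.03  ]
holder scene [279.6 165.5] 0.71 [0.6996 0.1928 0.03  ]
holder top [336.8 204.7] 0.84 [0.5506 0.0036 0.03  ]
probe_grip scene [297.9 171. ] 0.93 [0.6492 0.1289 0.094 ]
probe_grip scene [315.7 210. ] 0.84 [0.574 0.058 0.094]
probe_grip scene [282.  252.7] 0.71 [0.4601 0.0743 0.094 ]
probe_grip top [310.1 244.2] 0.7 [0.4614 0.0719 0.094 ]

[... 701 characters left out ...]
.7] 0.75 [0.7169 0.335  0.013 ]
coupler scene [218.1 270.6] 0.62 [0.4134 0.1854 0.012 ]
coupler top [251.5 269.1] 0.68 [0.4097 0.1917 0.012 ]
{'time_s': 1.0, 'joint_positions': array([ 59.5004,  30.2225,  82.088 ,   0.0011,  67.6865, -10.227 ]), 'qvel': array([ 0.0915,  0.0467,  0.0267, -0.0746,  0.0026, -0.0292]), 'tau': array([ -0.0006, -44.0026, -17.6984,   0.0633,   0.0504,  -0.    ]), 'position': array([0.2165, 0.5863, 0.2336]), 'tcp_rot': array([[-0.9381,  0.3465,  0.    ],
       [ 0.3465,  0.9381,  0.0001],
       [ 0.    ,  0.0001, -1.    ]]), 'force': array([-0.6508, -0.4426, -0.6009]), 'moment': array([-0.0014, -0.0621, -0.0304]), 'grasp_force': 0.0, 'opening': 0.9961746441743425}
```

View pics/scene0.png

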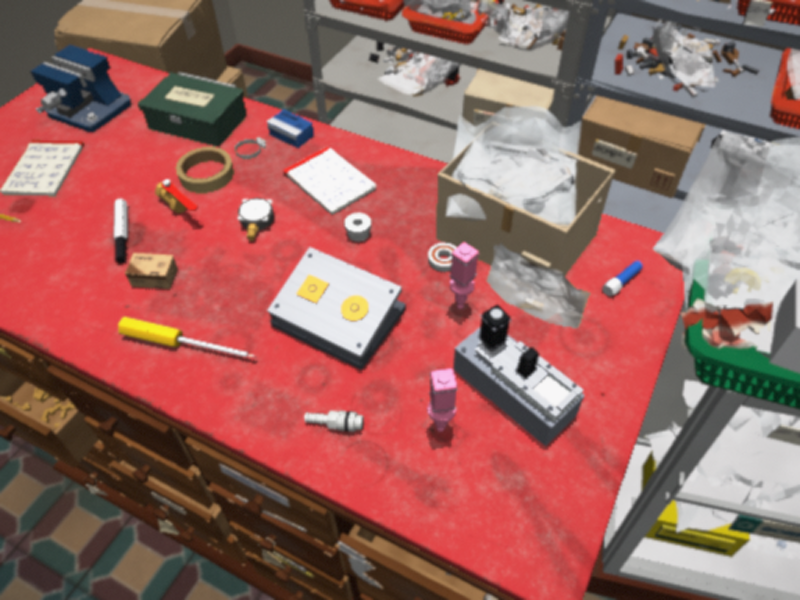

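View pics/top0.png

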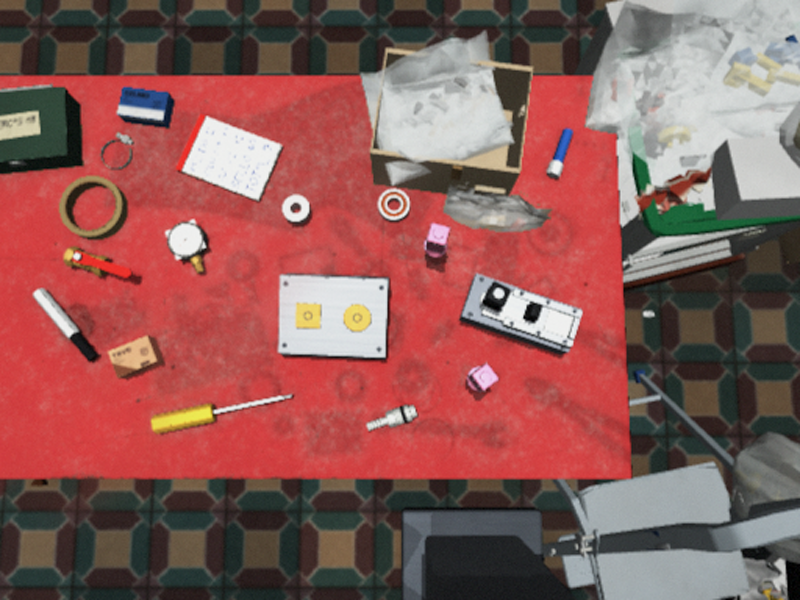

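The scene shows the holder with the black probe (800-px scale: scene (495,293→328), top (494,295)), the lock grip at top (533,312), pink look-alikes at top (437,240) and (482,378), and the plate with the round shim on its right (top (357,318)). I'll zoom in for the details.

Run:
```python
from h import *
np.set_printoptions(precision=4,suppress=True)
T=viewer.capture("top");S=viewer.capture("scene")
s=lambda p:np.array(p)*.64-.18
for a,b in [((388,277),(400,291)),((388,357),(360,362)),((279,355),(270,310)),((280,275),(310,249))]: print("corner",tri(ray(T,s(a)),ray(S,s(b))))
cr=lambda c,x,y,w,h,W,H:cv2.resize(c["image"][y:y+h,x:x+w],(W,H),interpolation=cv2.INTER_CUBIC)
a=cr(T,290,165,90,68,400,300);b=cr(S,280,185,100,100,400,300*4//3)[:300*4//3]
c=cr(T,170,165,90,68,400,300);d=cr(S,165,150,100,100,400,400)
m=np.zeros((600,800,3),np.uint8)
a=cr(T,290,165,80,60,400,300);c=cr(T,170,165,80,60,400,300);b=cr(S,290,190,80,60,400,300);d=cr(S,170,155,93,70,400,300)
m[:300,:400]=a;m[:300,400:]=b;m[300:,:400]=c;m[300:,400:]=d
cv2.imwrite("pics/m1.png",m)
for n,c in(("top",T),("scene",S)):
    im=c["image"].astype(int);B,G,R=im[...,0],im[...,1],im[...,2]
    y=((R>150)&(G>120)&(B<120)).astype(np.uint8); k=((im.max(2)<50)).astype(np.uint8)
    for l,mk,x0,x1,y0,y1 in(("Y",y,165,270,150,240),("K",k,285,380,165,285)):
        w=np.zeros_like(mk);w[y0:y1,x0:x1]=mk[y0:y1,x0:x1]
        q,_,st,ce=cv2.connectedComponentsWithStats(w)
        for i in range(1,q):
            if st[i,4]>25: print(n,l,st[i],ce[i])
```

```text
corner [0.6065 0.2013 0.0527]
corner [0.4966 0.2017 0.0264]
corner [0.5011 0.3483 0.0439]
corner [0.6087 0.3483 0.0617]
top Y [190 194  15  16 218] [196.7752 201.8028]
top Y [220 195  17  17 222] [227.9775 203.1937]
top K [309 181  17  18 133] [316.5564 190.6842]
top K [335 194  11  12  89] [340.2697 199.4494]
top K [295 203  66  24 144] [327.3472 214.5903]
scene Y [191 177  19  16 182] [199.7692 184.6758]
scene Y [219 190  16  15 192] [226.6823 197.0365]
scene K [308 200  17  24 268] [315.6567 211.8881]
scene K [332 224  12  17 135] [337.3556 232.163 ]
```

View pics/m1.png

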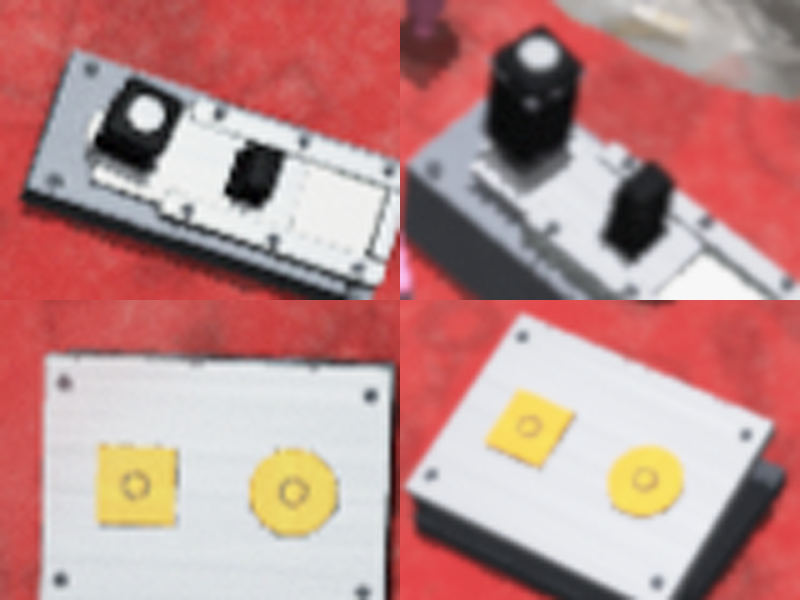

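Crop: the black barrel has its stud at top-view pixel ~(319,187), the lock grip at ~(341,199). The plate rises toward world +x (open wedge at the far end), and its ring is at top ~(228.2,202.8), scene ~(226.6,196.5). Now the coordinates.

```bash
cat > g.py <<'E'
from h import *
np.set_printoptions(precision=4,suppress=True)
T=viewer.capture("top");S=viewer.capture("scene")
u=lambda X,Y,sx,sy,x,y:((X+.5)/sx-.5+x,(Y+.5)/sy-.5+y)
for nm,a,b,z in (("ring",u(293,191,5,5,170,165),u(245,179,4.301,4.286,170,155),.052),
  ("square",u(136,187,5,5,170,165),u(130,127,4.301,4.286,170,155),.052),
  ("stud",u(149,113,5,5,290,165),u(141,54,5,5,290,190),.124),):
    print(nm,tri(ray(T,a),ray(S,b)),atz(T,a,z),atz(S,b,z))
# holder top corners z=.05: top crop
for p in((75,52),(25,195)): print("hc",atz(T,u(*p,5,5,290,165),.05))
# screws lines of strips z~.068
a=[atz(T,u(*p,5,5,290,165),.068)[:2] for p in((219,115),(304,142),(389,170))]
b=[atz(T,u(*p,5,5,290,165),.068)[:2] for p in((187,211),(273,241),(359,268))]
for q in(a,b):
    d=q[0]-q[2];print("strip dir",np.degrees(np.arctan2(d[1],d[0])))
def holdercheck(P,yaw,s):
    # project barrel and grip boxes, compare silhouettes centroid with black blobs
    d=np.array([np.cos(yaw),np.sin(yaw)]);x=np.array([d[1],-d[0]])
    for n,c in(("top",T),("scene",S)):
        for (ctr,hx,hy,z0,z1) in((P,.013,.013,.067,.121),(P-d*s,.01,.007,.065,.099)):
            pts=np.array([proj(c,[*(ctr+i*hx*x+j*hy*d),z]) for i in(-1,1) for j in(-1,1) for z in(z0,z1)],np.float32)
            print(n,pts.min(0),pts.max(0))
holdercheck(np.array([.577,.0545]),np.radians(69.3),.057)
E
python3 g.py
```

```text
ring [0.5508 0.2424 0.0558] [0.5518 0.242  0.052 ] [0.5528 0.2447 0.052 ]
square [0.5527 0.3095 0.0562] [0.5534 0.3098 0.052 ] [0.5553 0.312  0.052 ]
stud [0.5733 0.056  0.1259] [0.574  0.0551 0.124 ] [0.5743 0.0569 0.124 ]
hc [0.6134 0.076  0.05  ]
hc [0.5504 0.0985 0.05  ]
strip dir 71.76283938783757
strip dir 71.46206270488851
top [307.9989 177.7799] [327.703  198.0062]
top [336.2072 191.7767] [348.854  205.2416]
scene [307.1949 193.1239] [329.4283 225.6393]
scene [332.24   221.1637] [347.6332 242.0681]
```

```bash
cat > inc.py <<'E'
from h import *
from scipy.spatial.transform import Rotation as Ro
def inc(p,R=None):
    s=bot.read_state();R0=np.array(s["tcp_rot"]);t=R0.T@(np.array(p)-s["position"])/.3
    w=np.zeros(3) if R is None else Ro.from_matrix(R0.T@R).as_rotvec()/np.pi
    return np.round(np.r_[t,w],4)
def down(yaw):  # tool y along yaw (deg), z down
    a=np.radians(yaw);y=np.array([np.cos(a),np.sin(a),0]);z=np.array([0,0,-1.]);return np.c_[np.cross(y,z),y,z]
E
python3 - <<'E'
from inc import *
g=np.array([.5545,.0045]);R=down(70.7)
print(inc([.385,.295,.234],R),inc([*g,.234],R),inc([*g,.15],R))
E
```

```text
[-0.8633 -0.7162 -0.0015  0.     -0.     -0.0054] [-1.7288e+00 -1.4288e+00 -1.5000e-03  0.0000e+00 -0.0000e+00 -5.4000e-03] [-1.7288 -1.4288  0.2785  0.     -0.     -0.0054]
```

Request:
{"api": "move_arm", "payload": {"increments": [[-0.864,-0.716,0,0,0,-0.0054,0.35],[-0.864,-0.716,0,0,0,-0.0054,0.35],[-0.864,-0.716,0,0,0,-0.0054,0.35],[-0.864,-0.716,0,0,0,-0.0054,0.35],[-0.864,-0.716,0,0,0,-0.0054,0.35],[-0.864,-0.716,0,0,0,-0.0054,0.35],[-0.864,-0.716,0,0,0,-0.0054,0.35],[-0.864,-0.716,0,0,0,-0.0054,0.35],[-0.864,-0.716,0,0,0,-0.0054,0.35],[-0.864,-0.716,0,0,0,-0.0054,0.35]]}}

```text
time_s: 2.03
position: [0.3868, 0.2931, 0.2338]
tcp_rot: [[-0.942, 0.336, 0.001], [0.336, 0.942, 0.0], [-0.0, 0.0, -1.0]]
force: [0.3, 0.9, -0.8]
opening: 0.379
grasp_force: 0.0
```

Run:
```python
from inc import *
g=np.array([.5545,.0045]);R=down(70.7)
print(inc([*g,.234],R),inc([*g,.16],R),bot.read_state()["time_s"])
```

```text
[-8.495e-01 -7.188e-01 -6.000e-04  1.000e-04  1.000e-04 -1.700e-03] [-8.494e-01 -7.189e-01  2.460e-01  1.000e-04  1.000e-04 -1.700e-03] 2.0333
```

Request:
{"api": "move_arm", "payload": {"increments": [[-0.85,-0.719,0,0,0,0,0.35],[-0.85,-0.719,0,0,0,0,0.35],[-0.85,-0.719,0,0,0,0,0.35],[-0.85,-0.719,0,0,0,0,0.35],[-0.85,-0.719,0,0,0,0,0.35],[-0.85,-0.719,0,0,0,0,0.35],[-0.85,-0.719,0,0,0,0,0.35],[-0.85,-0.719,0,0,0,0,0.35],[-0.85,-0.719,0.2,0,0,0,0.35],[-0.85,-0.719,0.2,0,0,0,0.35]]}}

```text
time_s: 2.87
position: [0.5557, 0.0064, 0.1716]
tcp_rot: [[-0.943, 0.333, 0.0], [0.333, 0.943, 0.0], [-0.0, 0.0, -1.0]]
force: [-0.9, 0.7, -1.3]
opening: 0.349
grasp_force: 0.0
```

Run:
```python
from inc import *
g=np.array([.5545,.0045]);R=down(70.7)
print(inc([*g,.125],R),inc([*g,.086],R),bot.read_state()["time_s"])
S=viewer.capture("scene");T=viewer.capture("top")
m=np.hstack([cv2.resize(c["image"][y:y+120,x:x+107],(400,448),interpolation=cv2.INTER_CUBIC) for c,x,y in((T,285,140),(S,280,150))])
cv2.imwrite("pics/m2.png",m)
```

```text
[ 0.0018 -0.0075  0.1553  0.0002  0.     -0.0007] [ 1.800e-03 -7.600e-03  2.853e-01  2.000e-04  0.000e+00 -7.000e-04] 2.8667
```

View pics/m2.png

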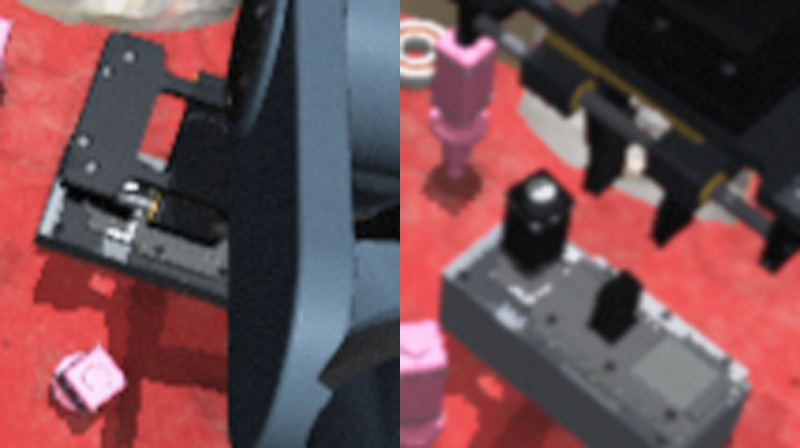

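The scene crop shows both fingers ((600,160) and (680,210)) above the lock grip (615,305), with the probe (535,220) clear. I'm descending.

Request:
{"api": "move_arm", "payload": {"increments": [[0.002,-0.0075,0.08,0,0,0,0.35],[0.002,-0.0075,0.155,0,0,0,0.35],[0.002,-0.0075,0.19,0,0,0,0.35],[0.002,-0.0075,0.22,0,0,0,0.35],[0.002,-0.0075,0.24,0,0,0,0.35]]}}

```text
time_s: 3.38
position: [0.5537, 0.0062, 0.1017]
tcp_rot: [[-0.944, 0.329, 0.001], [0.329, 0.944, -0.0], [-0.001, 0.0, -1.0]]
force: [0.4, -0.1, 0.4]
opening: 0.348
grasp_force: 0.0
```

Passed the top of the grip without contact. I'll lower the rest of the way and close.

Request:
{"api": "move_arm", "payload": {"increments": [[0,0,0.025,0,0,0,0.35],[0,0,0.05,0,0,0,0.35],[0,0,0.05,0,0,0,0.0],[0,0,0.05,0,0,0,0.0],[0,0,0.05,0,0,0,0.0],[0,0,0.05,0,0,0,0.0]]}}

```text
time_s: 3.88
position: [0.5537, 0.0052, 0.087]
tcp_rot: [[-0.944, 0.331, 0.001], [0.331, 0.944, -0.0], [-0.001, 0.0, -1.0]]
force: [0.1, 0.2, 0.0]
opening: 0.162
grasp_force: 30.0
```

Request:
{"api": "move_arm", "payload": {"increments": [[0,-0.02,0,0,0,0,0],[0,-0.04,0,0,0,0,0],[0,-0.06,0,0,0,0,0],[0,-0.08,0,0,0,0,0],[0,-0.09,0,0,0,0,0],[0,-0.1,0,0,0,0,0],[0,-0.1,0,0,0,0,0]]}}

```text
time_s: 4.47
position: [0.5436, -0.0243, 0.087]
tcp_rot: [[-0.944, 0.331, 0.001], [0.331, 0.944, -0.001], [-0.001, -0.001, -1.0]]
force: [0.6, -1.2, 4.7]
opening: 0.156
grasp_force: 30.0
```

Request:
{"api": "move_arm", "payload": {"increments": [[0,-0.006,0,0,0,0,0],[0,-0.012,0,0,0,0,0],[0,-0.018,0,0,0,0,0],[0,-0.018,0,0,0,0,0]]}}

```text
time_s: 4.8
position: [0.5428, -0.0264, 0.087]
tcp_rot: [[-0.943, 0.332, 0.003], [0.332, 0.943, 0.003], [-0.002, 0.004, -1.0]]
force: [4.6, 8.0, 4.4]
opening: 0.158
grasp_force: 30.0
```

End stop felt (9 N opposing). Releasing and rising.

Request:
{"api": "move_arm", "payload": {"increments": [[0,0,0,0,0,0,0.35],[0,0,0,0,0,0,0.35],[0,0,0,0,0,0,0.4],[0,0,-0.03,0,0,0,0.4],[0,0,-0.1,0,0,0,0.6],[0,0,-0.2,0,0,0,0.7],[0,0,-0.3,0,0,0,0.7],[0,0,-0.3,0,0,0,0.7]]}}

```text
time_s: 5.47
position: [0.5447, -0.0293, 0.182]
tcp_rot: [[-0.944, 0.331, 0.01], [0.331, 0.944, -0.003], [-0.01, 0.0, -1.0]]
force: [0.9, -0.2, -0.2]
opening: 0.614
grasp_force: 0.0
```

Run:
```python
from inc import *
S=viewer.capture("scene");T=viewer.capture("top")
m=cv2.resize(S["image"][170:260,280:400],(800,600),interpolation=cv2.INTER_CUBIC)
cv2.imwrite("pics/m3.png",m)
R=down(70.7)
for z in(.18,.15,.088): print(inc([.574,.056,z],R))
```

```text
[-7.300e-03  3.015e-01 -6.600e-03 -0.000e+00  9.000e-04 -1.000e-04]
[-7.000e-03  3.015e-01  9.340e-02 -0.000e+00  9.000e-04 -1.000e-04]
[-6.500e-03  3.015e-01  3.000e-01 -0.000e+00  9.000e-04 -1.000e-04]
```

View pics/m3.png

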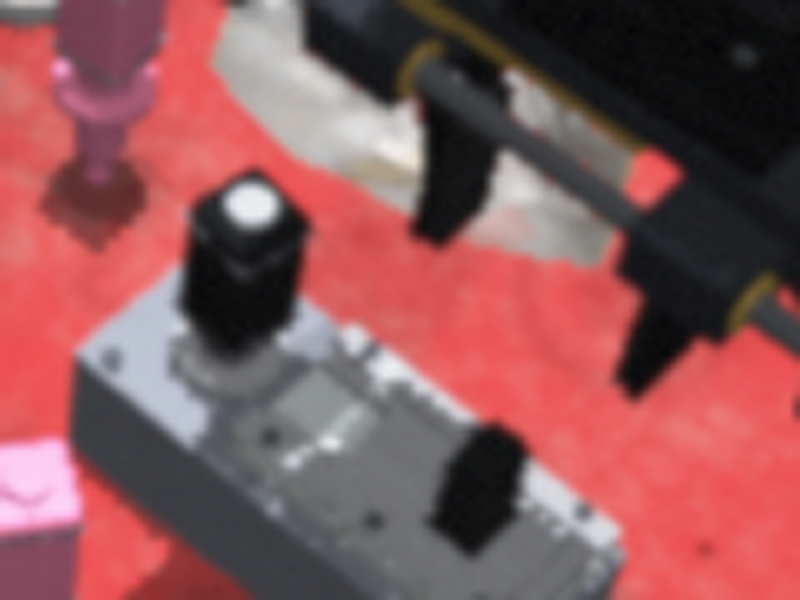

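The picture shows the fork clear of the collar, and the grip at the far end (480,490). Now the probe.

Request:
{"api": "move_arm", "payload": {"increments": [[-0.003,0.1,0,0,0.0009,0,0.7],[-0.003,0.2,0,0,0.0009,0,0.7],[-0.003,0.302,0,0,0.0009,0,0.7],[-0.003,0.302,0.04,0,0.0009,0,0.7],[-0.003,0.302,0.12,0,0.0009,0,0.7],[-0.003,0.302,0.19,0,0.0009,0,0.7],[-0.003,0.302,0.25,0,0.0009,0,0.7],[-0.003,0.302,0.3,0,0.0009,0,0.7],[-0.003,0.302,0.3,0,0.0009,0,0.7]]}}

```text
time_s: 6.32
position: [0.5685, 0.0571, 0.0821]
tcp_rot: [[-0.944, 0.331, -0.013], [0.331, 0.944, 0.002], [0.013, -0.003, -1.0]]
force: [-1.3, -1.1, -0.4]
opening: 0.703
grasp_force: 0.0
```

Request:
{"api": "move_arm", "payload": {"increments": [[0,0,0,0,0,0,0.3],[0,0,0,0,0,0,0.0],[0,0,0,0,0,0,0.0],[0,0,0,0,0,0,0.0],[0,0,0,0,0,0,0.0],[0,0,0,0,0,0,0.0],[0,0,0,0,0,0,0.0]]}}

```text
time_s: 6.9
position: [0.5728, 0.057, 0.0873]
tcp_rot: [[-0.944, 0.331, -0.001], [0.331, 0.944, 0.001], [0.002, 0.0, -1.0]]
force: [-0.5, 1.1, 1.3]
opening: 0.309
grasp_force: 28.4
```

Request:
{"api": "move_arm", "payload": {"increments": [[0,0,-0.03,0,0,0,0],[0,0,-0.07,0,0,0,0],[0,0,-0.12,0,0,0,0],[0,0,-0.18,0,0,0,0],[0,0,-0.25,0,0,0,0],[0,0,-0.32,0,0,0,0],[0,0,-0.38,0,0,0,0],[0,0,-0.4,0,0,0,0],[0,0,-0.4,0,0,0,0],[0,0,-0.4,0,0,0,0]]}}

```text
time_s: 7.73
position: [0.5722, 0.0569, 0.2063]
tcp_rot: [[-0.944, 0.33, -0.003], [0.33, 0.944, 0.001], [0.003, -0.0, -1.0]]
force: [-1.2, 0.7, -2.1]
opening: 0.312
grasp_force: 28.4
```

```bash
cat > fin.py <<'E'
from inc import *
np.set_printoptions(precision=4,suppress=True)
L=.0833; spot=np.array([.5515,.243,.0535]); u=np.array([1,-.03,0])/np.hypot(1,.03); s,c=np.sin(np.radians(15)),np.cos(np.radians(15))
n=-s*u+c*np.array([0,0,1.])
def R():
    yw=np.array([.331,.944,0]);z=-n;y=yw-z*(yw@z);y/=np.linalg.norm(y);return np.c_[np.cross(y,z),y,z]
def pose(h): return spot+n*(h+L)   # h tip height over spot
E
python3 - <<'E'
from fin import *
st=bot.read_state();print(st["position"],st["force"],st["opening"],st["grasp_force"],st["time_s"])
for h in(.06,.03,.01): print(pose(h),inc(pose(h),R()))
S=viewer.capture("scene");cv2.imwrite("pics/m4.png",cv2.resize(S["image"][80:260,200:440],(800,600),interpolation=cv2.INTER_CUBIC))
E
```

```text
[0.5722 0.0569 0.2063] [-1.2144  0.7315 -2.111 ] 0.31227864586237186 28.43688874527288 7.7333
[0.5144 0.2441 0.1919] [ 0.3878  0.5253  0.0493 -0.0248 -0.0806 -0.003 ]
[0.5222 0.2439 0.1629] [ 0.3628  0.5331  0.1458 -0.0248 -0.0806 -0.003 ]
[0.5274 0.2437 0.1436] [ 0.3461  0.5384  0.2101 -0.0248 -0.0806 -0.003 ]
```

View pics/m4.png

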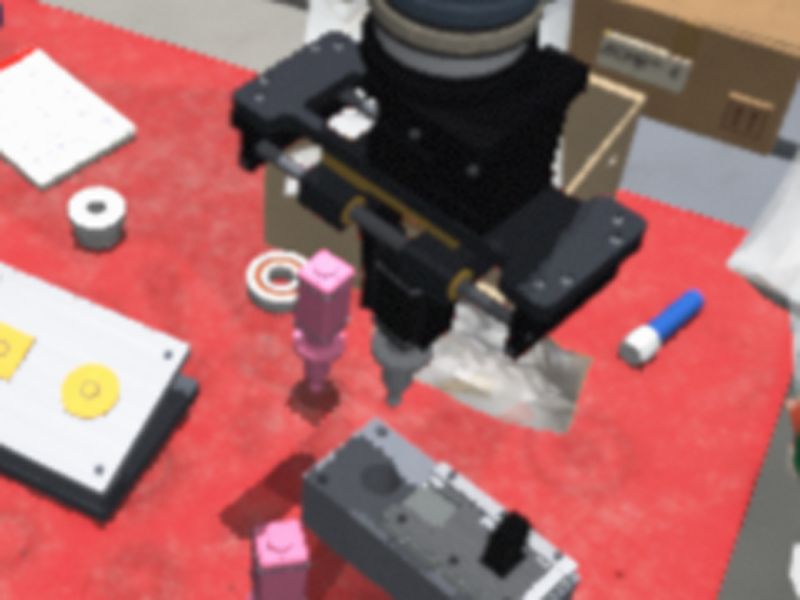

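The probe is held straight with its collar and nose visible ((395,390) is the tip). The bore is empty and the lock is still open. Moving above the ring with the tilt.

Request:
{"api": "move_arm", "payload": {"increments": [[0.04,0.06,0,-0.003,-0.01,0,0],[0.09,0.13,0,-0.006,-0.02,0,0],[0.15,0.21,0,-0.009,-0.03,-0.001,0],[0.21,0.29,0.01,-0.012,-0.04,-0.001,0],[0.27,0.37,0.02,-0.016,-0.052,-0.002,0],[0.33,0.45,0.03,-0.02,-0.065,-0.002,0],[0.37,0.505,0.04,-0.0235,-0.076,-0.003,0],[0.388,0.525,0.05,-0.0248,-0.0806,-0.003,0],[0.388,0.525,0.05,-0.0248,-0.0806,-0.003,0],[0.388,0.525,0.05,-0.0248,-0.0806,-0.003,0]]}}

```text
time_s: 8.62
position: [0.5136, 0.2441, 0.1904]
tcp_rot: [[-0.916, 0.31, 0.256], [0.319, 0.948, -0.009], [-0.245, 0.074, -0.967]]
force: [0.6, 1.0, -1.3]
opening: 0.309
grasp_force: 28.4
```

Run:
```python
from fin import *
st=bot.read_state();print(st["position"],st["tcp_rot"],st["force"],st["opening"],st["time_s"])
for h in(.02,.01,0): print(inc(pose(h),R()))
Rc=st["tcp_rot"];tip=st["position"]+L*Rc[:,2]
S=viewer.capture("scene");T=viewer.capture("top");print("tip",tip,"px",proj(S,tip),proj(T,tip))
cv2.imwrite("pics/m5.png",cv2.resize(S["image"][110:230,150:310],(800,600),interpolation=cv2.INTER_CUBIC))
```

```text
[0.5136 0.2441 0.1904] [[-0.9156  0.3103  0.2556]
 [ 0.3188  0.9478 -0.0087]
 [-0.245   0.0735 -0.9667]] [ 0.5501  1.0245 -1.284 ] 0.30895537620753355 8.6167
[-0.0043  0.0015  0.1292 -0.0006 -0.0009  0.0006]
[-0.0043  0.0015  0.1625 -0.0006 -0.0009  0.0006]
[-0.0044  0.0016  0.1958 -0.0006 -0.0009  0.0006]
tip [0.5349 0.2434 0.1099] px [220.5483 184.5868] [225.7193 207.3536]
```

View pics/m5.png

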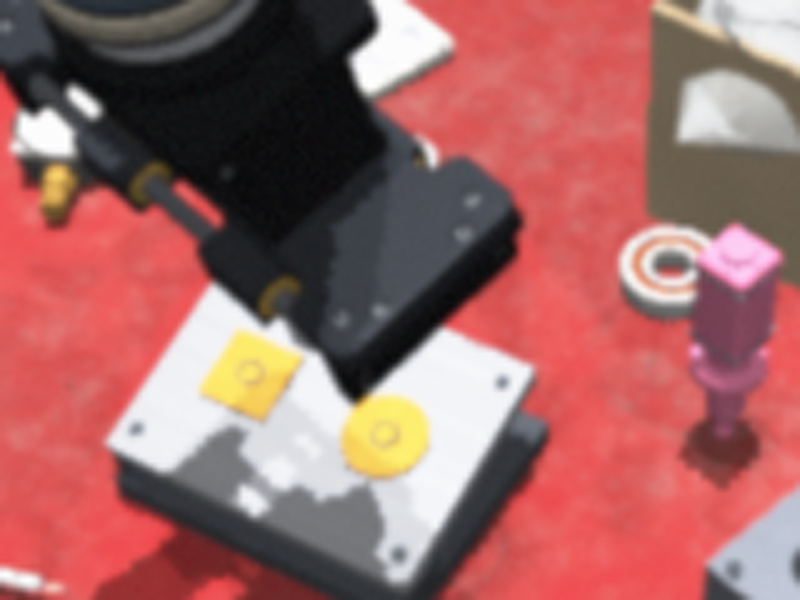

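The hand hides the tip in this view; its projected position is right above the ring (385,433). Descending along the tool axis, slowly near contact.

Request:
{"api": "move_arm", "payload": {"increments": [[-0.002,0.0015,0.03,0,0,0,0],[-0.004,0.0015,0.07,0,-0.0009,0,0],[-0.004,0.0015,0.11,0,-0.0009,0,0],[-0.004,0.0015,0.135,0,-0.0009,0,0],[-0.004,0.0015,0.15,0,-0.0009,0,0],[-0.004,0.0015,0.155,0,-0.0009,0,0],[-0.004,0.0015,0.155,0,-0.0009,0,0],[-0.004,0.0015,0.155,0,-0.0009,0,0]]}}

```text
time_s: 9.38
position: [0.5285, 0.2436, 0.1475]
tcp_rot: [[-0.913, 0.312, 0.262], [0.321, 0.947, -0.009], [-0.251, 0.076, -0.965]]
force: [0.1, 0.6, -0.9]
opening: 0.311
grasp_force: 28.4
```

```bash
cat > q.py <<'E'
from fin import *
F=[];
for i in range(6): viewer.capture("top") if i%2 else viewer.capture("scene"); st=bot.read_state();F.append(st["force"])
S=viewer.capture("scene");T=viewer.capture("top")
Rc=st["tcp_rot"];tip=st["position"]+L*Rc[:,2]
print(st["time_s"],st["position"],"F",np.mean(F,0),"Fz_tool",np.mean(F,0)@Rc[:,2],"tip",tip,"h",(tip-spot)@n,"px",proj(S,tip),proj(T,tip),"ang",np.degrees(np.arccos(-Rc[:,2]@n)))
for h in(0,-.005): print(inc(pose(h),R()))
m=np.zeros((600,800,3),np.uint8);m[:,:400]=cv2.resize(S["image"][150:240,195:255],(400,600),interpolation=cv2.INTER_CUBIC);m[:,400:]=cv2.resize(T["image"][160:250,195:255],(400,600),interpolation=cv2.INTER_CUBIC)
cv2.imwrite("pics/q%d.png"%(st["time_s"]*10),m)
E
python3 q.py; ls pics
```

```text
9.6833 [0.5282 0.2439 0.1478] F [-0.2038 -0.0504 -1.4335] Fz_tool 1.3301606145852403 tip [0.5501 0.2432 0.0674] h 0.013772036970504555 px [226.0626 192.9022] [227.2225 202.6263] ang 0.22631435646904996
[ 0.0058 -0.0022  0.0454  0.0001  0.0012  0.    ]
[ 0.0059 -0.0022  0.062   0.0001  0.0012  0.    ]
m1.png
m2.png
m3.png
m4.png
m5.png
q96.png
scene0.png
top0.png
```

View pics/q96.png

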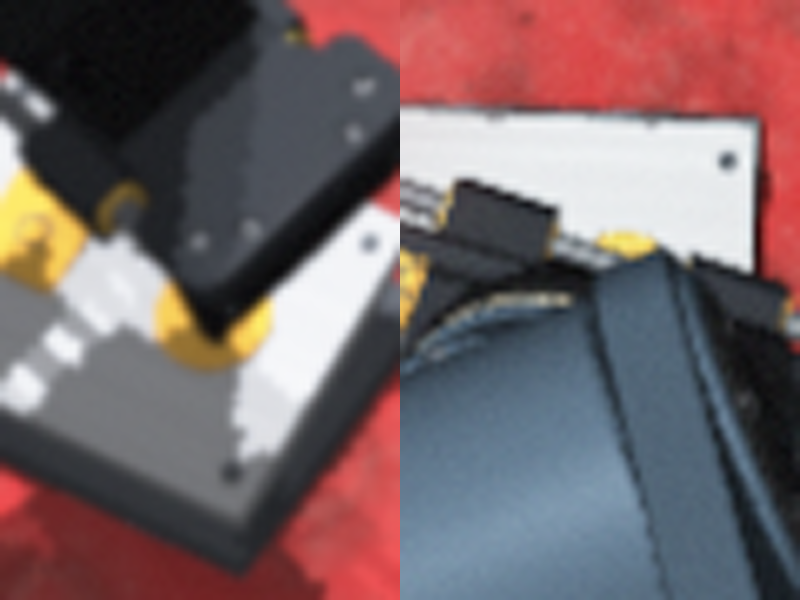

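Request:
{"api": "move_arm", "payload": {"increments": [[0.003,-0.001,0.01,0,0.0006,0,0],[0.0058,-0.0022,0.02,0,0.0012,0,0],[0.0058,-0.0022,0.027,0,0.0012,0,0],[0.0058,-0.0022,0.027,0,0.0012,0,0],[0.0058,-0.0022,0.027,0,0.0012,0,0]]}}

```text
time_s: 10.2
position: [0.5284, 0.2434, 0.1386]
tcp_rot: [[-0.915, 0.312, 0.258], [0.321, 0.947, -0.008], [-0.246, 0.075, -0.966]]
force: [-0.2, -0.1, -1.9]
opening: 0.308
grasp_force: 28.4
```

```bash
python3 q.py
```

```text
10.5 [0.5285 0.2436 0.1391] F [-0.1941 -0.2104 -1.3765] Fz_tool 1.2811210227696346 tip [0.5501 0.2429 0.0586] h 0.005320035554758167 px [226.4186 195.6253] [227.5698 203.1852] ang 0.0203628243907996
[-0.0001  0.0004  0.0177  0.     -0.0001 -0.    ]
[-0.0001  0.0004  0.0343  0.     -0.0001 -0.    ]
```

Request:
{"api": "move_arm", "payload": {"increments": [[0,0,0.007,0,0,0,0],[0,0,0.0133,0,0,0,0],[0,0,0.0133,0,0,0,0],[0,0,0.0133,0,0,0,0]]}}

```text
time_s: 10.93
position: [0.5294, 0.2435, 0.1349]
tcp_rot: [[-0.915, 0.312, 0.258], [0.321, 0.947, -0.008], [-0.247, 0.076, -0.966]]
force: [0.8, 0.7, -1.5]
opening: 0.306
grasp_force: 28.4
```

```bash
python3 q.py
```

```text
11.2333 [0.5295 0.2435 0.1352] F [ 0.2961 -0.1338 -1.2962] Fz_tool 1.329680829856478 tip [0.5511 0.2429 0.0547] h 0.0012991243242000076 px [226.8031 196.4666] [227.7021 202.9566] ang 0.02339509748504118
[-0.0002  0.0005  0.0043  0.     -0.0001 -0.    ]
[-0.0002  0.0005  0.021   0.     -0.0001 -0.    ]
```

Still free. Another 3 mm.

Request:
{"api": "move_arm", "payload": {"increments": [[0,0,0.005,0,0,0,0],[0,0,0.01,0,0,0,0],[0,0,0.01,0,0,0,0],[0,0,0.01,0,0,0,0]]}}

```text
time_s: 11.67
position: [0.5304, 0.2435, 0.1322]
tcp_rot: [[-0.914, 0.312, 0.258], [0.321, 0.947, -0.008], [-0.247, 0.076, -0.966]]
force: [-0.5, -0.8, -1.0]
opening: 0.307
grasp_force: 28.4
```

```bash
python3 q.py
```

```text
11.9667 [0.5303 0.2435 0.1323] F [-0.1387 -0.2655 -1.0185] Fz_tool 0.9501279974113859 tip [0.5518 0.2429 0.0518] h -0.001750088422386986 px [227.1021 197.0908] [227.8055 202.7723] ang 0.024165088955465895
[-0.0003  0.0006 -0.0059 -0.     -0.0002 -0.    ]
[-0.0003  0.0006  0.0108 -0.     -0.0002 -0.    ]
```

Request:
{"api": "move_arm", "payload": {"increments": [[0,0,0.004,0,0,0,0],[0,0,0.008,0,0,0,0],[0,0,0.008,0,0,0,0],[0,0,0.008,0,0,0,0]]}}

```text
time_s: 12.4
position: [0.531, 0.2435, 0.1301]
tcp_rot: [[-0.914, 0.312, 0.258], [0.321, 0.947, -0.008], [-0.247, 0.076, -0.966]]
force: [-1.4, 0.3, 1.0]
opening: 0.306
grasp_force: 28.4
```

```bash
python3 q.py
```

```text
12.7 [0.5309 0.2435 0.13  ] F [-0.7329 -0.0479  1.5764] Fz_tool -1.7118237644497685 tip [0.5525 0.2429 0.0495] h -0.004066267020048971 px [227.3295 197.5539] [227.8803 202.6245] ang 0.02139047785682472
[-0.0001  0.0004 -0.0137  0.     -0.0001 -0.    ]
[-0.0001  0.0004  0.003   0.     -0.0001 -0.    ]
```

Contact: the force changed by 3 N, about 1.5 mm in. Press 3.3 mm further.

Request:
{"api": "move_arm", "payload": {"increments": [[0,0,0.004,0,0,0,0],[0,0,0.008,0,0,0,0],[0,0,0.011,0,0,0,0],[0,0,0.011,0,0,0,0],[0,0,0.011,0,0,0,0]]}}

```text
time_s: 13.22
position: [0.5318, 0.2435, 0.1267]
tcp_rot: [[-0.914, 0.312, 0.258], [0.321, 0.947, -0.008], [-0.247, 0.076, -0.966]]
force: [-1.2, -0.4, 1.9]
opening: 0.309
grasp_force: 28.4
```

```bash
python3 q.py
python3 - <<'E'
from fin import *
S=viewer.capture("scene");cv2.imwrite("pics/l.png",cv2.resize(S["image"][140:280,190:390],(800,560),interpolation=cv2.INTER_CUBIC))
E
```

```text
13.5167 [0.5318 0.2435 0.1268] F [-1.6608 -0.2041  3.2065] Fz_tool -3.525097008119608 tip [0.5533 0.2428 0.0463] h -0.007388641782014158 px [227.6476 198.2209] [227.9849 202.4222] ang 0.020975278865134284
[-0.0001  0.0004 -0.0247  0.     -0.0001  0.    ]
[-0.0001  0.0004 -0.008   0.     -0.0001  0.    ]
```

View pics/l.png

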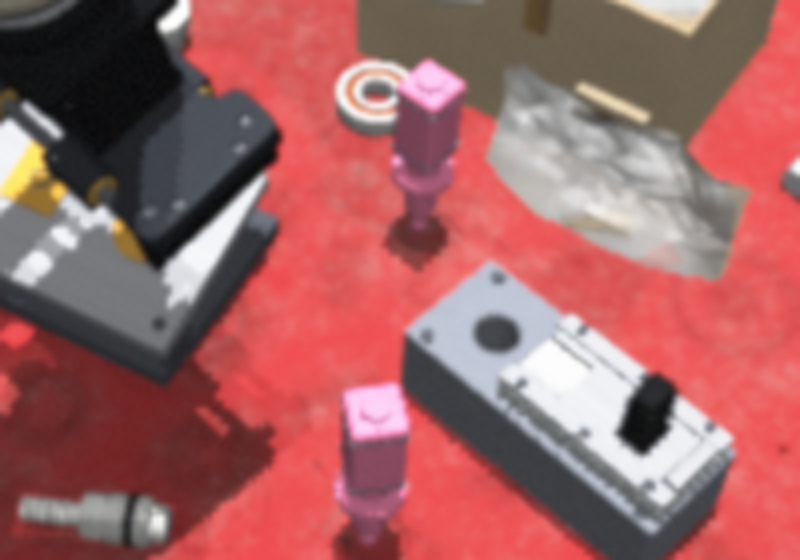

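The bore is empty, the lock stands at its open end and the bystanders are untouched. The contact force is about 4.8 N, so the tip is about half-way in. Handing in.

```bash
python3 -c "
from rig import workorder; print(workorder.hand_in())"
```

```text
the job is handed in; nothing more can be done
None
```

I slid the lock open to its stop, lifted the probe out and pressed it on the round shim's ring, square to the slope, with about 4.8 N and the tip about half-way in. I handed it in like that; the hand hid the tip from both cameras, so its position on the ring is calculated, not seen.

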